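# Step bin in the laundry: throw out the spent lint-roll core

## Robot

A 6-joint arm with a two-finger parallel gripper is mounted at the origin on the work surface. World frame = base frame: x ahead of the robot, y to its left, z up, the work surface at z = 0. Lengths are in m, angles in rad, forces in N, time in s.
With the tool pointing down it reaches from about 0.275 to 0.825 m from the base axis. Payload 4.9 kg.
Tool frame: the origin (TCP) lies at the very end of the fingers, on their centre line; the grasp point (between the pads) lies 19 mm behind it (ctrl.grip_point_offset is the distance from the TCP to the grasp point, in m); z points along the fingers, y is the line along which they close (so a half turn about z gives the same grasp; the last joint's range is limited). The gripper opens to 85 mm and grips with 20 to 120 N. Pads are 22 mm wide; open, the fingers measure 114 mm over their backs; the gripper's body (76 mm by 85 mm) begins 54 mm behind the grasp point. The pads swing forward as they close: fully open they stand 13 mm farther back than shut.
Start: joints at [1.17, 0.326, -0.193, 1.052, 0, 1.437], TCP at [0.145, 0.531, 0.231] pointing down, gripper open.
Joint ranges: [-2.65, 2.65], [-0.97, 1.79], [-1.3, 1.35], [-1.93, 2.1], [-1.47, 1.37], [-3.14, 3.14]. Speed limits (rad/s): [2.57, 2.57, 3.14, 3.14, 3.14, 3.14].

## Interface

Orientations are given as a rotation vector (axis times angle).
In Python, from bench import telemetry, viewer, workorder, ctrl gives the robot as it stands. The module is installed in compiled form; this text tells all that it offers.
- The arm moves only by the shell command python3 -m jog 'ROWS' [FORCE]. ROWS is JSON, a list of rows, each a list of 3 entries, a list of its own where there are three numbers: the shift along the world's x, y, z in units of 25 mm (1.0 is 25 mm), then the turn, a rotation vector about the world's x, y, z in units of 5 degrees (1.0 is 5 degrees), then the opening, from 0 (shut) to 1 (fully open). In form: [[[tx, ty, tz], [wx, wy, wz], hand], ...]. A call has 1 to 8 rows; each row shifts and turns the commanded pose from where the row before left it; what a row does not reach is not made up. A row lasts 1/12 s, in which the tool goes at most 41.7 mm and 7.16 degrees, less where a joint would pass 70% of its speed; a pose out of reach is approached as far as the arm can. A call with a number of a shift or a turn outside -1 to 1 is refused whole. A call with a gripper value outside its range is refused whole. The fingers move at their own pace and stop on an object; FORCE is the grip in N (left out, the last holds). Time passes only in rows, so rows that do not move let the fingers close. It gives the time, the measured TCP pose, the force, the opening and the grip force at its end, in the units of the state.
- telemetry.get_state(): the state, without advancing time (a new reading comes with each control period).
- viewer.get_image(name): name is "scene" or "top" or "wrist"; returns a dict with "image" (420x560x3 uint8, blue, green, red), "vfov" (degrees; the focal length in pixels is half the picture's height over the tangent of half this angle, whatever the lens; pixels are square), "cx", "cy" (the principal point, pixels), "D" ([k1, k2, p1, p2, k3] as OpenCV has them; the pictures are not rectified), "T" (4x4, takes a point from camera to world coordinates); the wrist camera has in their place "T_tool_cam" (4x4, takes a point from camera to tool coordinates, whose origin is the TCP and whose axes are the flange's). Camera axes: x right, y down, z forward; pixel columns grow to the right and rows downward; lengths in m; the calibration is good to about 2 mm. A picture is of the moment at which its call begins: read the wrist's pose just before it. There is no depth.
- workorder.close_job(): hands the job in; it is judged then, once.
The state is a dict: "clock": time; "joint_positions": joint angles; "joint_vel": joint speeds; "effort": joint torques, N m; "ee_pos": TCP position; "orientation": TCP orientation; "wrist_force": force on the tool from outside, world axes, zero at the start; "moment": the same for the moment, N m; "gripper_width": finger opening in m; "gripper_force": force on a finger pad.
Only numpy, scipy, OpenCV 4.12 (cv2) and the standard library are available. Lean on these libraries where they do the work, as an engineer would, in place of code of your own. Each camera call takes 0.05 s, during which the arm holds its last target. There are 200 camera calls.

## Task

Throw out the bare cardboard lint-roll core that lies on the counter: with the gripper, press the step bin's pedal right down to its stop so that the lid swings past upright and stays open, let the pedal come back up, and drop the core into the bin. Then draw the lid forward so that it falls fully shut, and leave everything else on the counter standing where it is.

Things in the scene. Friction and masses are not known exactly. Their poses are not given: they have to be found in the camera images.
- bin: Rectangular brushed-steel step bin, black foot; it does not shift. 160 deep (x) x 200 wide (y), rim 185 high, lid top 203 when shut (mm). Origin: centre of underside; x from pedal side (front) to hinge side (back). Bucket floor at z 58; clear mouth 150 x 172 (two thin lifter arms lie along its side walls, at the back). Lid hinge along y at x 82, z 187; behind it a housing out to x 96, z 155-185.
- pedal (a joint): Pedal angle: 0 up (rest), 0.32 rad at its hard stop; sprung up. Hinge along bin y at bin x -30, z 47 mm. Its lifter only pushes the lid, turning 5.4 times as far: pressed past about 0.28 the lid goes over its balance point and stays up by itself; let go sooner, it falls shut. At the pad's middle it takes 6 N at first, 3 N near the stop, some N more when fast.
- pedal_pad (a point): Middle of the top of the pedal's pad: flat steel plate with black tread, 50 (bin x) x 75 (bin y) x 8 mm, sticking out low at the bin's front. Its middle is 50 mm in front of the front wall, 51 mm above the counter at rest, and sinks 31 mm to the stop (pad then sloped 0.32 rad, front edge lowest). Lean the gripper back 10 to 30 degrees to clear the wall.
- lid (a joint): Lid angle: 0 shut, 1.57 upright, 1.88 rad fully open (leaning back on its stop, resting by its weight). Balance point about 1.48: below this it falls shut by itself within half a second. Weighs 110 g.
- lid_edge (a point): Middle of the lid's free edge (at the front, over the pedal, when shut). The lid is a flat steel plate, 166 mm from hinge to edge, 208 mm wide, 12 mm thick plus a 4 mm raised panel outside. Fully open, the edge is about 340 mm above the counter and 60 mm behind the hinge, and the lid's outside faces away from the pedal side.
- core: Spent lint-roll core: a bare brown cardboard tube lying on the counter, 110 mm long, 46 mm outside diameter, 3 mm wall, 20 to 42 g. Origin: middle of the tube, 23 mm above the counter; x along the tube's axis.
- refill: Bystander: fresh lint-roll refill, white paper cylinder standing on end, 66 mm diameter, 110 mm high. Origin: centre of underside.
- detergent: Bystander: yellow detergent bottle with blue cap, 72 mm diameter, 200 mm high. Origin: centre of underside.
- spray: Bystander: aluminium spray can with white cap, 54 mm diameter, 180 mm high. Origin: centre of underside.
- dose_cup: Bystander: white plastic dosing cup, open top, 68 mm diameter, 58 mm high. Origin: centre of underside.
- carton: Bystander: flat cardboard carton lying down, 110 x 165 x 48 mm high. Origin: centre of underside.
- brush: Bystander: wooden clothes brush lying bristles down, 50 x 130 mm (its x by y), 39 mm high. Origin: centre of underside.
- roller: Bystander: lint roller in its white cover, handle up, 72 mm diameter, 218 mm high. Origin: centre of underside.
Mind the look-alikes: they are no part of the job. Leave any blue or red look-alike of the core alone.

How it is judged:
On the way, in this order (a step that is already met when the one before it is completed fails the run):
1. the gripper presses the pedal down to its stop (pedal above 0.29 rad, with the gripper on it) (value of joint pedal above 0.29 rad and contact force between any of the fingers, the arm and pedal above 0.5 N), for 0.05 s.
2. the pedal is back up (below 0.05 rad) and the lid stays open by itself (above 1.6 rad) (value of joint pedal below 0.05 rad and value of joint lid above 1.6 rad), for 0.2 s.
3. the core lies in the bin, let go, while the lid is still open (value of joint lid above 1.3 rad and x of core in the frame of bin between -0.08 and 0.08 m and y of core in the frame of bin between -0.1 and 0.1 m and z of core in the frame of bin below 0.15 m and contact force between the fingers and core below 0.1 N), for 0.2 s.
At the end, for the whole second after the job is handed in: The core is at rest inside the bin (its middle within the walls and below 150 mm above the bin's underside), the lid is shut (below 0.06 rad) and the pedal is up (below 0.05 rad) (value of joint lid below 0.06 rad and value of joint pedal below 0.05 rad and x of core in the frame of bin between -0.08 and 0.08 m and y of core in the frame of bin between -0.1 and 0.1 m and z of core in the frame of bin between 0.04 and 0.15 m and linear speed of core below 0.03 m/s); the robot touches nothing.
It fails at once if a bystander (refill, detergent, spray can, dosing cup, carton, brush, lint roller) is moved more than 30 mm or knocked over (distance of any of refill, detergent, spray, dose_cup, carton, brush, roller from where it was at the start of the episode above 0.03 m or angle between any of refill, detergent, spray, dose_cup, roller's own z axis and vertical above 0.5 rad).
It also fails if it takes over 72 s, if anything falls off the work surface, if the arm or the gripper's body presses on something with over 40 N, if the wrist force passes 120 N, or if a joint passes its speed limit or range.

## Working session

There is one attempt and no reset: what is moved stays moved. The work goes in short steps, Python scripts to look and compute and a shell command to move; the robot and the scene stay as the last step left them, time stands still between calls to the robot, and variables do not carry over. Pictures are saved under pics/ and viewed, at most 10 in all, crops included, and the job is handed in when it is done.

```bash
mkdir -p pics
cat > h.py <<'E'
import numpy as np, cv2
from bench import telemetry, viewer, workorder, ctrl
from scipy.spatial.transform import Rotation as R
def cam(name):
    s=telemetry.get_state(); d=viewer.get_image(name)
    im=np.asarray(d["image"]); h=im.shape[0]
    f=h/2/np.tan(np.radians(d["vfov"])/2)
    K=np.array([[f,0,d["cx"]],[0,f,d["cy"]],[0,0,1]])
    if "T" in d: T=np.array(d["T"])
    else:
        W=np.eye(4);W[:3,:3]=R.from_rotvec(s["orientation"]).as_matrix();W[:3,3]=s["ee_pos"]
        T=W@np.array(d["T_tool_cam"])
    return im,K,np.array(d["D"],float),T
def rays(px,K,D,T):
    p=cv2.undistortPoints(np.array(px,float).reshape(-1,1,2),K,D).reshape(-1,2)
    return T[:3,3],np.c_[p,np.ones(len(p))]@T[:3,:3].T
def onz(px,z,c):
    o,d=rays(px,*c); return o+d*((z-o[2])/d[:,2])[:,None]
def proj(P,K,D,T):
    Q=(np.array(P,float).reshape(-1,3)-T[:3,3])@T[:3,:3]
    return cv2.projectPoints(Q,np.zeros(3),np.zeros(3),K,D)[0].reshape(-1,2)
def st():
    s=telemetry.get_state()
    print(s["clock"],"q",np.round(s["joint_positions"],2),"p",np.round(s["ee_pos"],4),"R",np.round(R.from_rotvec(s["orientation"]).as_matrix(),3).tolist(),"F",np.round(s["wrist_force"],1),s["gripper_width"],s["gripper_force"])
E
python3 - <<'E'
from h import *
import pickle
o={}
for n in("scene","top"):
    c=cam(n);o[n]=c[1:];cv2.imwrite(f"pics/{n}0.png",c[0]);print(n,np.round(c[3],3).tolist(),c[1][0,0])
pickle.dump(o,open("cams.pkl","wb"))
st()
E
```

```text
scene [[0.751, -0.458, 0.476, -0.192], [-0.66, -0.497, 0.563, -0.818], [-0.021, -0.737, -0.676, 1.129], [0.0, 0.0, 0.0, 1.0]] 542.642920386244
top [[-0.023, -0.987, 0.159, 0.275], [-1.0, 0.023, -0.001, -0.006], [-0.003, -0.159, -0.987, 1.494], [0.0, 0.0, 0.0, 1.0]] 424.8473035613943
0.1 q [ 1.17  0.33 -0.19  1.05 -0.    1.44] p [0.1448 0.5301 0.2306] R [[-0.965, 0.264, -0.001], [0.264, 0.965, -0.001], [0.0, -0.002, -1.0]] F [0.9 0.6 0.5] 0.08544055398393056 0.0
```

View pics/scene0.png

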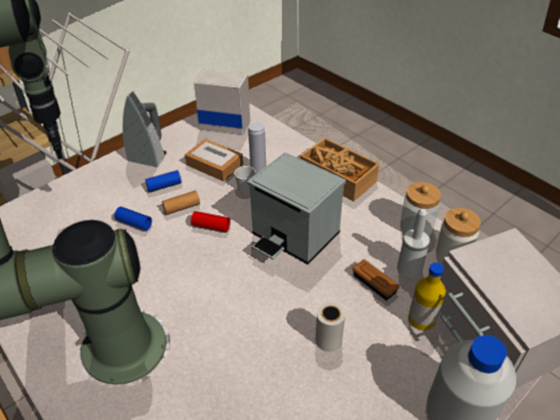

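View pics/top0.png

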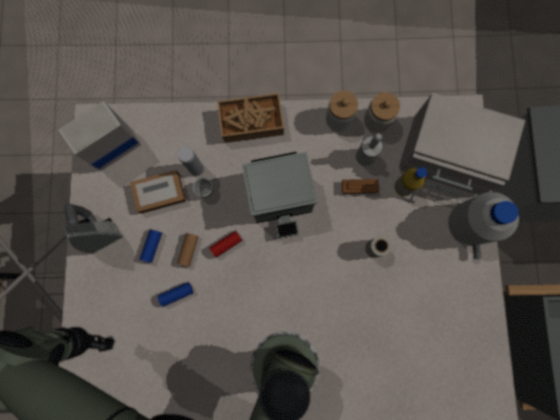

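Top view: the brown core lies at about (187,250), and in the scene view at (181,202). Things that could be mistaken for it are the blue tubes at (150,246) and (175,294), the red tube at (226,243), the carton at (158,190) and the brush at (360,186), all in the top view. I choose the bare brown tube at (187,250). The bin lid is at about (280,183) and the pedal at (287,228).

```bash
cat > m.py <<'E'
from h import *
import pickle
o=pickle.load(open("cams.pkl","rb"))
def cc(n): return o[n]
T=cv2.imread("pics/top0.png");S=cv2.imread("pics/scene0.png")
def mask(im,box,f):
    x0,y0,x1,y1=box; h=cv2.cvtColor(im,cv2.COLOR_BGR2HSV).astype(int)
    m=np.zeros(im.shape[:2],np.uint8); m[y0:y1,x0:x1]=f(h[y0:y1,x0:x1])*255
    c=max(cv2.findContours(m,cv2.RETR_EXTERNAL,cv2.CHAIN_APPROX_NONE)[0],key=cv2.contourArea)
    return c
c1=mask(T,(172,228,203,272),lambda h:(h[...,1]>90)&(h[...,0]<22)&(h[...,2]>60))
c2=mask(S,(158,188,204,216),lambda h:(h[...,1]>110)&(h[...,0]<22)&(h[...,2]>60))
for n,c in(("top",c1),("scene",c2)):
    r=cv2.minAreaRect(c); print(n,r,cv2.contourArea(c))
    b=cv2.boxPoints(r); P=onz(b,.023,cc(n)); print(np.round(P,3).tolist(),"ctr",onz([r[0]],.023,cc(n)).round(4))
cv2.drawContours(T,[c1],-1,(0,255,0),1)
a=cv2.resize(T[140:280,165:325],None,fx=3.5,fy=3.5,interpolation=cv2.INTER_CUBIC)
b=cv2.resize(S[145:270,150:350],None,fx=3.5,fy=3.5,interpolation=cv2.INTER_CUBIC)
cv2.imwrite("pics/ct.png",cv2.convertScaleAbs(a,alpha=1.5));cv2.imwrite("pics/cs.png",b)
E
python3 m.py
```

```text
top ((187.17926025390625, 249.62265014648438), (12.225090026855469, 31.867650985717773), 15.945395469665527) 344.0
[[0.351, 0.361, 0.023], [0.456, 0.332, 0.023], [0.443, 0.292, 0.023], [0.338, 0.32, 0.023]] ctr [[0.3969 0.3264 0.023 ]]
scene ((180.6773223876953, 202.05723571777344), (13.600848197937012, 36.08123016357422), 72.34988403320312) 441.0
[[0.356, 0.37, 0.023], [0.466, 0.34, 0.023], [0.44, 0.28, 0.023], [0.333, 0.311, 0.023]] ctr [[0.398 0.325 0.023]]
```

View pics/ct.png

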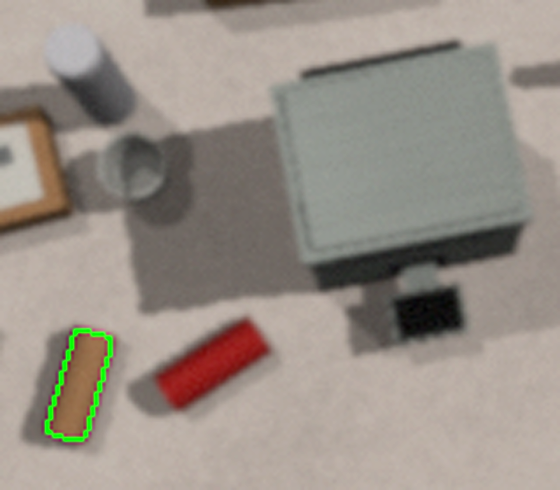

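View pics/cs.png

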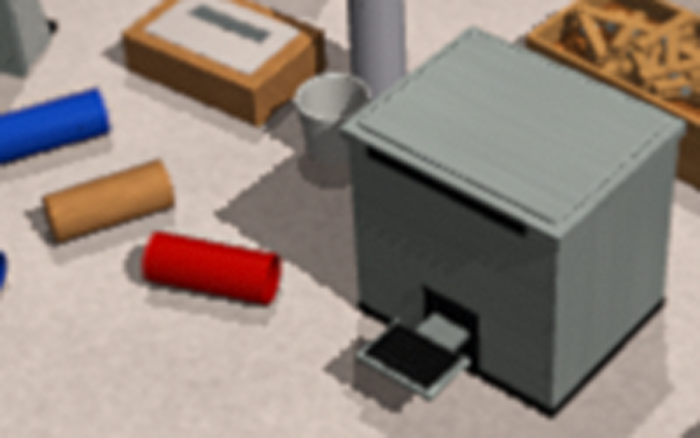

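The crops confirm a bare brown tube at crop (78,385). In the top crop the lid corners are (273,88), (497,44), (530,222) and (303,268). In the scene crop they are (345,128), (475,28), (687,128) and (560,232). The pad's front corners are near (360,352) and (430,397).

Run:
```python
from h import *
import pickle
o=pickle.load(open("cams.pkl","rb"))
t=np.array([(273,88),(497,44),(530,222),(303,268)])/3.5+[165,140]
s=np.array([(345,128),(475,28),(687,128),(560,232)])/3.5+[150,145]
for n,p in(("top",t),("scene",s)):
    P=onz(p,.201,o[n]); c=P.mean(0)
    # left-front, left-back, right-back, right-front
    if n=="top": LB,RB,RF,LF=P
    else: LF,LB,RB,RF=P
    w=[np.linalg.norm(LB-RB),np.linalg.norm(LF-RF)];d=[np.linalg.norm(LB-LF),np.linalg.norm(RB-RF)]
    x=(LB+RB-LF-RF)[:2];y=(LB+LF-RB-RF)[:2]
    print(n,P.round(3).tolist(),c.round(4),"w",np.round(w,3),"d",np.round(d,3),"yaw",np.degrees([np.arctan2(x[1],x[0]),np.arctan2(-y[0],y[1])]))
p=np.array([(360,352),(398,320),(468,360),(430,397)])/3.5+[150,145]
P=onz(p,.051,o["scene"]);print(P.round(3).tolist(),P.mean(0))
p=np.array([(393,308),(456,290),(464,322),(402,340)])/3.5+[165,140]
P=onz(p,.051,o["top"]);print(P.round(3).tolist(),P.mean(0))
p=np.array([(362,305),(552,414),(664,302)])/3.5+[150,145]
P=onz(p,0,o["scene"]);print(P.round(3).tolist())
```

```text
top [[0.643, 0.115, 0.201], [0.679, -0.087, 0.201], [0.516, -0.111, 0.201], [0.479, 0.09, 0.201]] [0.5794 0.0015 0.201 ] w [0.205 0.204] d [0.166 0.165] yaw [ 8.52934108 10.22184726]
scene [[0.486, 0.085, 0.201], [0.645, 0.112, 0.201], [0.678, -0.092, 0.201], [0.525, -0.111, 0.201]] [ 0.5835 -0.0014  0.201 ] w [0.208 0.2  ] d [0.162 0.155] yaw [ 8.26975081 10.24464261]
[[0.429, 0.01, 0.051], [0.474, 0.016, 0.051], [0.485, -0.054, 0.051], [0.438, -0.063, 0.051]] [ 0.45641993 -0.02277372  0.051     ]
[[0.461, 0.013, 0.051], [0.478, -0.049, 0.051], [0.446, -0.056, 0.051], [0.43, 0.005, 0.051]] [ 0.45364793 -0.02150954  0.051     ]
[[0.494, 0.09, 0.0], [0.527, -0.107, 0.0], [0.684, -0.08, 0.0]]
```

```bash
python3 -m jog '[[[0.5,-1,0],[0,0,1],0],[[0.5,-1,0],[0,0,1],0],[[0.5,-1,0],[0,0,1],0],[[0.5,-1,0],[0,0,1],0],[[0.5,-1,0],[0,0,1],0],[[0.5,-1,0],[0,0,0],0],[[0.5,-1,0],[0,0,0],0],[[0.5,-1,0],[0,0,0],0]]' 40
python3 -m jog '[[[0.5,-1,0],[0.165,-0.985,0],0],[[0.5,-1,0],[0.165,-0.985,0],0],[[0.5,-1,0],[0.165,-0.985,0],0],[[0.5,-1,0],[0.165,-0.985,0],0],[[0.5,-1,0],[0,0,0],0],[[0.5,-1,0],[0,0,0],0],[[0.5,-1,0],[0,0,0],0],[[0.5,-1,0],[0,0,0],0]]'
python3 -m jog '[[[0.5,-1,0],[0,0,0],0],[[0.5,-1,0],[0,0,0],0],[[0.5,-1,0],[0,0,0],0],[[0.5,-1,0],[0,0,0],0],[[0,0,0],[0,0,0],0],[[0,0,0],[0,0,0],0]]'
python3 -c "from h import *;st()"
```

```text
clock: 0.77
ee_pos: [0.2451, 0.3291, 0.231]
orientation: [0.267, -3.13, 0.001]
wrist_force: [1.1, 0.6, 0.7]
gripper_width: -0.0001
gripper_force: 0.0
clock: 1.43
ee_pos: [0.3448, 0.1294, 0.2313]
orientation: [-0.238, 2.783, 0.04]
wrist_force: [0.3, 0.7, -1.1]
gripper_width: -0.0002
gripper_force: 0.0
clock: 1.93
ee_pos: [0.3951, 0.0292, 0.231]
orientation: [-0.231, 2.785, 0.04]
wrist_force: [-0.5, 0.1, 0.4]
gripper_width: -0.0001
gripper_force: 0.0
1.9333 q [-0.21 -0.23 -0.85  0.62  0.13 -0.36] p [0.3951 0.0292 0.231 ] R [[-0.927, -0.165, 0.336], [-0.155, 0.986, 0.055], [-0.341, -0.001, -0.94]] F [-0.5  0.1  0.4] -0.00013721203688564943 0.0
```

```bash
python3 -m jog '[[[0.28,-0.255,-0.85],[0,0,0],0],[[0.28,-0.255,-0.85],[0,0,0],0],[[0.28,-0.255,-0.85],[0,0,0],0],[[0.28,-0.255,-0.85],[0,0,0],0],[[0.28,-0.255,-0.85],[0,0,0],0],[[0.28,-0.255,-0.85],[0,0,0],0],[[0.28,-0.255,-0.85],[0,0,0],0],[[0.28,-0.255,-0.85],[0,0,0],0]]'
python3 -m jog '[[[0,0,0],[0,0,0],0],[[0,0,-0.3],[0,0,0],0],[[0,0,-0.3],[0,0,0],0]]'
```

```text
clock: 2.6
ee_pos: [0.4506, -0.019, 0.0603]
orientation: [-0.24, 2.784, 0.041]
wrist_force: [-0.1, 1.0, 0.2]
gripper_width: -0.0
gripper_force: 0.0
clock: 2.85
ee_pos: [0.4503, -0.019, 0.0467]
orientation: [-0.239, 2.784, 0.041]
wrist_force: [-5.5, -0.8, 10.9]
gripper_width: 0.0001
gripper_force: 6.0
```

```bash
python3 -m jog '[[[0,0,-0.4],[0,0,0],0],[[0,0,-0.4],[0,0,0],0],[[0,0,-0.3],[0,0,0],0],[[0,0,-0.1],[0,0,0],0],[[0,0,0],[0,0,0],0],[[0,0,0],[0,0,0],0]]'
```

```text
clock: 3.35
ee_pos: [0.4513, -0.0195, 0.0173]
orientation: [-0.239, 2.783, 0.041]
wrist_force: [-0.1, 0.1, 2.3]
gripper_width: -0.0002
gripper_force: 1.3
```

```bash
python3 -m jog '[[[0,0,-0.1],[0,0,0],0],[[0,0,0],[0,0,0],0]]';python3 -m jog '[[[0,0,-0.1],[0,0,0],0],[[0,0,0],[0,0,0],0],[[0,0,0],[0,0,0],0]]'
python3 - <<'E'
from h import *
c=cam("scene");cv2.imwrite("pics/s1.png",cv2.resize(c[0][60:300,130:400],None,fx=2.4,fy=2.4))
E
```

```text
clock: 3.52
ee_pos: [0.4518, -0.0196, 0.015]
orientation: [-0.238, 2.781, 0.042]
wrist_force: [-4.1, 1.8, 19.4]
gripper_width: -0.0
gripper_force: 9.6
clock: 3.77
ee_pos: [0.4523, -0.0196, 0.0137]
orientation: [-0.238, 2.779, 0.042]
wrist_force: [-11.4, 2.3, 38.3]
gripper_width: -0.0001
gripper_force: 20.1
```

View pics/s1.png

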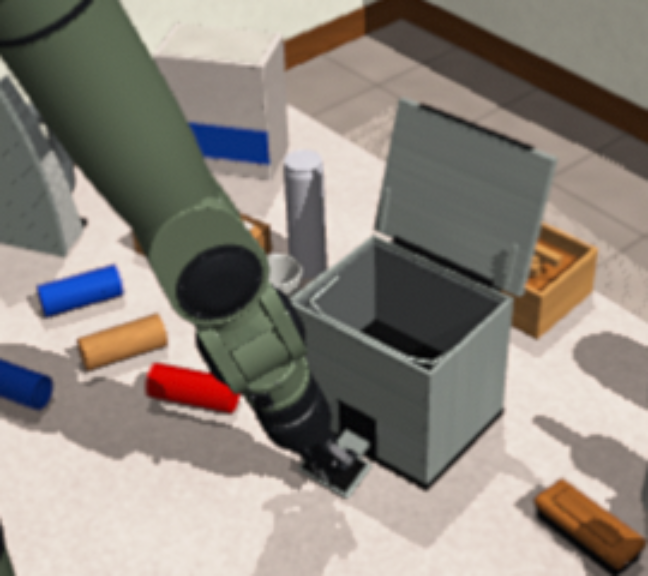

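The picture shows the pedal at its stop under the fingertips (340,470) and the lid past upright (470,190). I release the pedal and head for the core.

```bash
python3 -m jog '[[[0,0,0.4],[0,0,0],0],[[0,0,0.4],[0,0,0],0],[[0,0,0.4],[0,0,0],0],[[-0.5,0,1],[0,0,0],0],[[-0.5,0,1],[0,0,0],0],[[-0.5,0,1],[0,0,0],0],[[-0.5,0,1],[0,0,0],0],[[0,1,0.5],[0,0,0],0]]'
python3 -m jog '[[[0,1,0.2],[-0.165,0.985,0],0],[[0,1,0.2],[-0.165,0.985,0],0],[[0,1,0.2],[-0.165,0.985,0],0],[[0,1,0.2],[-0.165,0.985,0],0],[[0,1,0.2],[0,0,-1],0],[[0,1,0.2],[0,0,-1],0],[[0,1,0.2],[0,0,-1],0.8],[[0,1,0.2],[0,0,-1],0.8]]'
python3 -m jog '[[[0,1,0],[0,0,-1],0.8],[[0,1,0],[0,0,0],0.8],[[0,1,0],[0,0,0],0.8],[[0,1,0],[0,0,0],0.8],[[0,1,0],[0,0,0],0.8],[[0,0,0],[0,0,0],0.8],[[0,0,0],[0,0,0],0.8]]'
python3 - <<'E'
from h import *
st()
c=cam("wrist");im=c[0].copy()
for p in proj([[.3975,.3257,.046],[.3975+.053,.3257-.0146,.046],[.3975-.053,.3257+.0146,.046]],*c[1:]): cv2.circle(im,tuple(int(v) for v in p),4,(0,255,0),1)
s=cam("scene")[0]
cv2.imwrite("pics/w2.png",np.hstack([cv2.resize(im,(400,300)),cv2.resize(s,(400,300))]))
E
```

```text
clock: 4.48
ee_pos: [0.3997, 0.0016, 0.1559]
orientation: [-0.226, 2.785, 0.034]
wrist_force: [1.6, 1.5, -0.2]
gripper_width: 0.0002
gripper_force: 0.0
clock: 5.15
ee_pos: [0.3997, 0.2054, 0.1937]
orientation: [-0.288, -3.127, 0.003]
wrist_force: [1.0, -0.7, 0.2]
gripper_width: 0.0235
gripper_force: 0.0
clock: 5.73
ee_pos: [0.3999, 0.3298, 0.1933]
orientation: [-0.414, -3.113, 0.003]
wrist_force: [0.2, 0.5, -0.7]
gripper_width: 0.0685
gripper_force: 0.0
5.7333 q [ 0.55  0.3  -0.33  0.94 -0.    0.81] p [0.3999 0.3298 0.1933] R [[-0.965, 0.261, -0.001], [0.261, 0.965, -0.002], [0.001, -0.002, -1.0]] F [ 0.2  0.5 -0.7] 0.06853935132510085 0.0
```

View pics/w2.png

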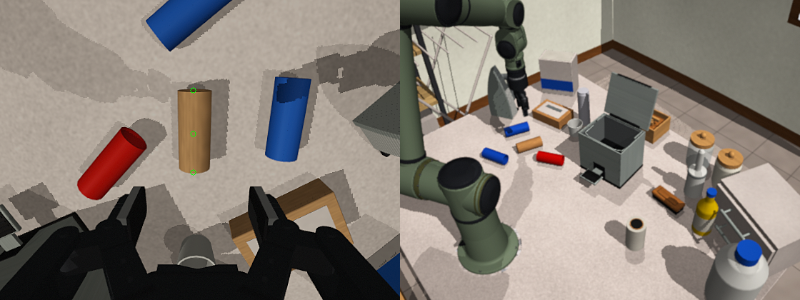

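The wrist view shows the projected points lying on the core's axis and ends at (194,90), (194,133) and (194,172), between the fingers. The scene half shows the pedal up and the lid open by itself.

```bash
python3 -m jog '[[[-0.1,-0.16,-0.95],[0,0,0],0.8],[[0,0,-0.95],[0,0,0],0.8],[[0,0,-0.95],[0,0,0],0.8],[[0,0,-0.95],[0,0,0],0.8],[[0,0,-0.95],[0,0,0],0.8],[[0,0,-0.95],[0,0,0],0.8],[[0,0,-0.95],[0,0,0],0.8],[[0,0,-0.75],[0,0,0],0.8]]' 25
python3 -m jog '[[[0,0,0],[0,0,0],0],[[0,0,0],[0,0,0],0],[[0,0,0],[0,0,0],0],[[0,0,0],[0,0,0],0],[[0,0,0],[0,0,0],0],[[0,0,0],[0,0,0],0]]'
```

```text
clock: 6.5
ee_pos: [0.3978, 0.3237, 0.0074]
orientation: [-0.421, -3.112, 0.003]
wrist_force: [-0.9, 0.4, 0.3]
gripper_width: 0.0682
gripper_force: 0.0
clock: 7.0
ee_pos: [0.3992, 0.3259, 0.0099]
orientation: [0.418, 3.112, 0.002]
wrist_force: [0.2, 0.1, -0.2]
gripper_width: 0.0458
gripper_force: 25.6
```

```bash
python3 -m jog '[[[0,0,1],[0,0,0],0],[[0,0,1],[0,0,0],0],[[0,0,1],[0,0,0],0],[[0,0,1],[0,0,0],0],[[0,0,1],[0,0,0],0],[[0,0,1],[0,0,0],0],[[0,0,1],[0,0,0],0],[[0,0,1],[0,0,0],0]]'
python3 -m jog '[[[0.5,-1,0.4],[0,0,1],0],[[0.5,-1,0.4],[0,0,1],0],[[0.5,-1,0.4],[0,0,1],0],[[0.5,-1,0.4],[0,0,1],0],[[0.5,-1,0],[0,0,1],0],[[0.5,-1,0],[0,0,0],0],[[0.6,-1,0],[0,0,0],0],[[0.6,-1,0],[0,0,0],0]]'
python3 -m jog '[[[0.6,-1,0],[0,0,0],0],[[0.6,-1,0],[0,0,0],0],[[0.6,-1,0],[0,0,0],0],[[0.6,-1,0],[0,0,0],0],[[0.6,-1,0],[0,0,0],0],[[0,0,0],[0,0,0],0],[[0,0,0],[0,0,0],0]]'
python3 - <<'E'
from h import *
st()
s=cam("scene")[0];t=cam("top")[0]
cv2.imwrite("pics/d3.png",np.hstack([cv2.resize(s[60:270,170:450],(400,300)),cv2.resize(t[90:270,160:400],(400,300))]))
E
```

```text
clock: 7.67
ee_pos: [0.3983, 0.3255, 0.2107]
orientation: [0.417, 3.113, 0.001]
wrist_force: [0.5, 0.5, -0.8]
gripper_width: 0.0458
gripper_force: 26.0
clock: 8.33
ee_pos: [0.5039, 0.1244, 0.2496]
orientation: [-0.266, 3.129, 0.0]
wrist_force: [0.5, 0.6, -0.3]
gripper_width: 0.0458
gripper_force: 26.0
clock: 8.92
ee_pos: [0.5788, -0.0006, 0.2488]
orientation: [-0.262, 3.131, 0.0]
wrist_force: [-0.2, 0.6, -0.4]
gripper_width: 0.0456
gripper_force: 26.0
8.9167 q [-0.13  0.37 -0.08  1.12  0.   -0.3 ] p [ 0.5788 -0.0006  0.2488] R [[-0.986, -0.166, 0.0], [-0.166, 0.986, 0.0], [-0.0, 0.0, -1.0]] F [-0.2  0.6 -0.4] 0.04555757503144845 25.992614328861237
```

View pics/d3.png

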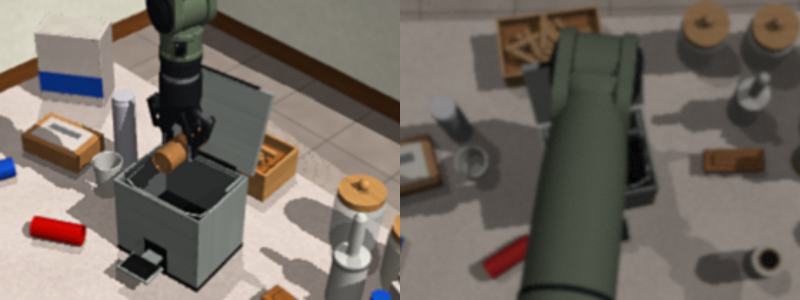

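The picture shows the core held over the open mouth (175,153 in the left half), with the lid standing open behind the gripper.

```bash
python3 -m jog '[[[0,0,-0.8],[0,0,0],0],[[0,0,-0.8],[0,0,0],0],[[0,0,-0.8],[0,0,0],0],[[0,0,-0.8],[0,0,0],0],[[0,0,-0.4],[0,0,0],0],[[0,0,0],[0,0,0],0]]'
python3 -m jog '[[[0,0,0],[0,0,0],0.8],[[0,0,0],[0,0,0],0.8],[[0,0,0],[0,0,0],0.8],[[0,0,0],[0,0,0],0.8],[[0,0,0],[0,0,0],0.8],[[0,0,0],[0,0,0],0.8]]'
python3 -m jog '[[[0,0,1],[0,0,0],0.8],[[0,0,1],[0,0,0],0.8],[[0,0,1],[0,0,0],0.8],[[-0.5,0,1],[0,0,0],0.8],[[-0.5,0,1],[0,0,0],0.5],[[-0.5,0,1],[0,0,0],0],[[-0.5,0,1],[0,0,0],0],[[0,0,0],[0,0,0],0]]'
```

```text
clock: 9.52
ee_pos: [0.5762, 0.0019, 0.1567]
orientation: [0.268, -3.126, -0.002]
wrist_force: [-1.4, 0.3, -0.7]
gripper_width: 0.0458
gripper_force: 26.0
clock: 10.02
ee_pos: [0.5788, 0.0005, 0.1593]
orientation: [-0.266, 3.129, -0.0]
wrist_force: [0.2, -0.6, -0.5]
gripper_width: 0.0684
gripper_force: 0.0
clock: 10.68
ee_pos: [0.5288, 0.0004, 0.3394]
orientation: [-0.265, 3.123, -0.003]
wrist_force: [0.4, -0.8, 0.0]
gripper_width: 0.0198
gripper_force: 0.0
```

```bash
python3 -m jog '[[[0,0,1],[0,0,0],0],[[0,0,1],[0,0,0],0],[[0,0,0],[0,0,0],0]]'
python3 -m jog '[[[1,0.13,0],[0,0,0],0],[[1,0.13,0],[0,0,0],0],[[1,0.13,0],[0,0,0],0],[[1,0.13,0],[0,0,0],0],[[1,0.13,0],[0,0,0],0],[[1,0.13,0],[0,0,0],0],[[1,0.13,0],[0,0,0],0],[[1,0.13,0],[0,0,0],0]]'
python3 -m jog '[[[1,0.13,0],[0,0,0],0],[[0.3,0.05,0],[0,0,0],0],[[0,0,0],[0,0,0],0],[[0,0,0],[0,0,0],0]]'
python3 - <<'E'
from h import *
st()
s=cam("scene")[0];t=cam("top")[0]
cv2.imwrite("pics/e4.png",np.hstack([cv2.resize(s[60:270,170:450],(400,300)),cv2.resize(t[60:240,160:400],(400,300))]))
E
```

```text
clock: 10.93
ee_pos: [0.53, 0.0003, 0.3882]
orientation: [-0.265, 3.124, -0.002]
wrist_force: [-0.1, -0.2, 0.3]
gripper_width: 0.0001
gripper_force: 0.0
clock: 11.6
ee_pos: [0.7296, 0.0267, 0.3828]
orientation: [0.266, -3.13, -0.0]
wrist_force: [0.6, -1.6, 0.9]
gripper_width: 0.0001
gripper_force: 0.0
clock: 11.93
ee_pos: [0.7598, 0.0307, 0.3816]
orientation: [0.266, -3.128, -0.0]
wrist_force: [-0.3, 0.4, -0.1]
gripper_width: -0.0003
gripper_force: 0.0
11.9333 q [-0.06  0.85  1.1   1.81 -0.   -0.23] p [0.7598 0.0307 0.3816] R [[-0.986, -0.169, -0.002], [-0.169, 0.986, 0.0], [0.002, 0.0, -1.0]] F [-0.3  0.4 -0.1] -0.00027494362624598935 0.0
```

View pics/e4.png

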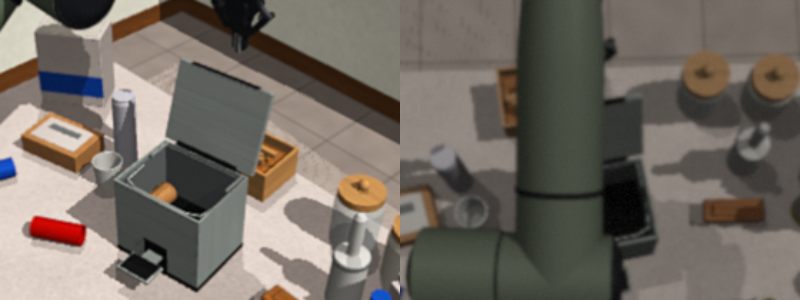

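The core is inside the bin (165,192 in the left half), the lid is open and the gripper is behind it. A quick check of the core's height, then I pull the lid.

```bash
python3 - <<'E'
from h import *
import pickle
o=pickle.load(open("cams.pkl","rb"))["scene"]
im=cam("scene")[0];h=cv2.cvtColor(im,cv2.COLOR_BGR2HSV)[170:215,262:320].astype(int)
m=((h[...,1]>110)&(h[...,0]<22)&(h[...,2]>50)).astype(np.uint8)
c=max(cv2.findContours(m,0,1)[0],key=cv2.contourArea);x,y,w,hh=cv2.boundingRect(c);print(x+262,y+170,w,hh,cv2.contourArea(c))
px=np.array([[c[:,0,0].mean()+262,c[:,0,1].mean()+170]])
a=np.radians(9.5);E=np.array([[np.cos(a),np.sin(a)],[-np.sin(a),np.cos(a)]])
for z in(.07,.081,.1,.13,.16):
    P=onz(px,z,o)[0];print(z,(E@(P[:2]-[.582,0])).round(3))
E
python3 -m jog '[[[0,0,-0.8],[0,0,0],0],[[0,0,-0.8],[0,0,0],0],[[0,0,-0.8],[0,0,0],0],[[0,0,-0.6],[0,0,0],0],[[0,0,0],[0,0,0],0],[[0,0,0],[0,0,0],0]]'
```

```text
275 187 19 15 156.0
0.07 [0.055 0.085]
0.081 [0.046 0.077]
0.1 [0.028 0.063]
0.13 [0.001 0.041]
0.16 [-0.026  0.02 ]
clock: 12.58
ee_pos: [0.758, 0.0307, 0.3099]
orientation: [0.266, -3.13, -0.0]
wrist_force: [-0.3, 0.0, 1.2]
gripper_width: 0.0
gripper_force: 0.0
```

Run:
```python
from h import *
im=cam("scene")[0]
cv2.imwrite("pics/f5.png",cv2.convertScaleAbs(cv2.resize(im[90:230,240:360],None,fx=4,fy=4,interpolation=cv2.INTER_CUBIC),alpha=1.4))
```

```text
(no output)
```

View pics/f5.png

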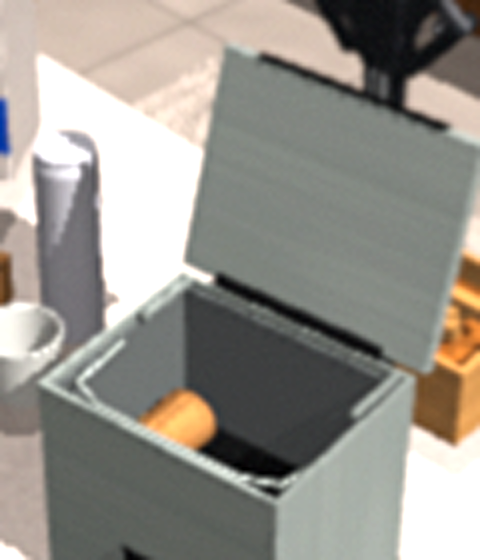

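The core lies flat in the bucket at crop (180,430), well below the rim. The fingers are behind the lid edge at crop (380,85).

```bash
python3 -m jog '[[[-0.5,-0.083,0],[0,0,0],0],[[-0.5,-0.083,0],[0,0,0],0],[[-0.5,-0.083,0],[0,0,0],0],[[-0.5,-0.083,0],[0,0,0],0]]'
python3 -m jog '[[[-0.5,-0.083,0],[0,0,0],0],[[-0.5,-0.083,0],[0,0,0],0],[[-0.5,-0.083,0],[0,0,0],0],[[-0.5,-0.083,0],[0,0,0],0],[[-0.5,-0.083,0],[0,0,0],0]]'
python3 -m jog '[[[0,0,0.5],[0,0,0],0],[[0,0,1],[0,0,0],0],[[0,0,1],[0,0,0],0],[[0,0,0],[0,0,0],0],[[0,0,0],[0,0,0],0],[[0,0,0],[0,0,0],0],[[0,0,0],[0,0,0],0]]'
python3 - <<'E'
from h import *
s=cam("scene")[0];t=cam("top")[0]
cv2.imwrite("pics/g6.png",np.hstack([cv2.resize(s,(400,300)),cv2.resize(s[90:270,210:450],(400,300))]))
E
```

```text
clock: 12.97
ee_pos: [0.7096, 0.0223, 0.3116]
orientation: [-0.266, 3.126, -0.001]
wrist_force: [2.6, 0.8, 12.8]
gripper_width: 0.0
gripper_force: 0.3
clock: 13.38
ee_pos: [0.647, 0.0118, 0.3117]
orientation: [-0.265, 3.126, -0.001]
wrist_force: [1.1, -0.6, 0.9]
gripper_width: 0.0001
gripper_force: 0.0
clock: 13.97
ee_pos: [0.6465, 0.0121, 0.3712]
orientation: [0.266, -3.13, -0.0]
wrist_force: [-0.2, -0.3, -0.4]
gripper_width: 0.0003
gripper_force: 0.0
```

View pics/g6.png

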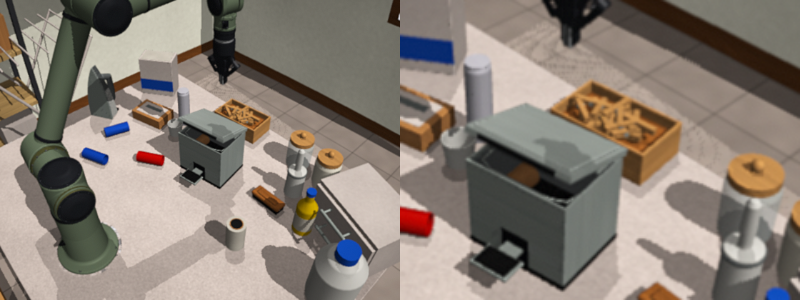

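The lid is still coming down, with its edge raised at (540,150). I let time pass and compare numerically with the first picture.

```bash
python3 -m jog '[[[0,0,0.3],[0,0,0],0],[[0,0,0],[0,0,0],0],[[0,0,0],[0,0,0],0],[[0,0,0],[0,0,0],0],[[0,0,0],[0,0,0],0],[[0,0,0],[0,0,0],0],[[0,0,0],[0,0,0],0],[[0,0,0],[0,0,0],0]]'
cat > chk.py <<'E'
from h import *
s=cam("scene")[0].astype(int);a=cv2.imread("pics/scene0.png").astype(int)
d=np.abs(s-a).max(2)>40
b=d[150:262,245:346];print("bin box diff",b.sum(), "rows",b.sum(1).tolist())
for n,(x0,y0,x1,y1) in dict(refill=(310,300,350,352),brush=(350,258,402,302),det=(405,262,448,335),roller=(398,205,432,280),spray=(246,120,268,175),cup=(230,162,256,198),carton=(182,138,245,180)).items(): print(n,d[y0:y1,x0:x1].sum())
# remaining brown seen in bin region
E
python3 chk.py
```

```text
clock: 14.73
ee_pos: [0.6466, 0.0121, 0.3789]
orientation: [0.266, -3.13, -0.0]
wrist_force: [0.1, -0.3, 0.0]
gripper_width: 0.0002
gripper_force: 0.0
bin box diff 0 rows [0, 0, 0, 0, 0, 0, 0, 0, 0, 0, 0, 0, 0, 0, 0, 0, 0, 0, 0, 0, 0, 0, 0, 0, 0, 0, 0, 0, 0, 0, 0, 0, 0, 0, 0, 0, 0, 0, 0, 0, 0, 0, 0, 0, 0, 0, 0, 0, 0, 0, 0, 0, 0, 0, 0, 0, 0, 0, 0, 0, 0, 0, 0, 0, 0, 0, 0, 0, 0, 0, 0, 0, 0, 0, 0, 0, 0, 0, 0, 0, 0, 0, 0, 0, 0, 0, 0, 0, 0, 0, 0, 0, 0, 0, 0, 0, 0, 0, 0, 0, 0, 0, 0, 0, 0, 0, 0, 0, 0, 0, 0, 0]
refill 0
brush 0
det 0
roller 0
spray 0
cup 63
carton 761
```

The bin now matches its shut starting picture exactly. The cup and carton regions do differ from the start, which fits the arm's shadow: nothing came near them.

```bash
python3 -c "
from bench import workorder;print(workorder.close_job())"
```

```text
the job is handed in; nothing more can be done
None
```

The job is handed in with no verdict shown: the core was dropped into the bin, the lid is fully shut and the pedal is up. The bystanders look undisturbed, except that the carton and dosing-cup areas differed from the first picture, which I put down to the arm's shadow.

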